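# Tune the bedside radio to the marked station

## Robot

A 6-joint arm with a two-finger parallel gripper is mounted at the origin on the work surface. World frame = base frame: x ahead of the robot, y to its left, z up, the work surface at z = 0. Lengths are in mm, angles in rad, forces in N, time in s.
With the tool pointing down it reaches from about 275 to 850 mm from the base axis. Payload 19 kg.
Tool frame: the origin (TCP) lies between the finger pads; the fingertips stand robot.finger_overhang ahead of it and the grasp point (between the pads) lies 6 mm ahead of it (robot.finger_overhang is the distance from the TCP to the fingertips, in mm); z points along the fingers, y is the line along which they close (so a half turn about z gives the same grasp; the last joint's range is limited). The gripper opens to 85 mm and grips with 20 to 120 N. Pads are 22 mm wide; open, the fingers measure 114 mm over their backs; the gripper's body (76 mm by 85 mm) begins 54 mm behind the grasp point. The pads swing forward as they close: fully open they stand 13 mm farther back than shut.
Start: joints at [1.04, 0.15, 1.437, -0, 1.554, -0.134], TCP at [222.222, 530.293, 256.267] pointing down, gripper open.
Joint ranges: [-2.8, 2.8], [-0.68, 2.1], [0.12, 2.68], [-1.39, 4.53], [0.16, 2.79], [-2.81, 2.81]. Speed limits (rad/s): [1.89, 1.89, 2.22, 3.01, 3.01, 3.01].

## Interface

Orientations are given as a rotation vector (axis times angle).
In Python, from plant import telemetry, imaging, robot gives the robot as it stands. The module is installed in compiled form; this text tells all that it offers.
- The arm moves only by the tool jog_arm, never from a script. Its argument "targets" is a list of rows, each an object of numbers: "gripper": the gripper command: -1 is shut, 1 is fully open, values between are in proportion; "x", "y", "z": the shift along the tool's x, y, z in m; "rx", "ry", "rz": the turn, a rotation vector about the tool's x, y, z in degrees. In form: [{"gripper": .., "x": .., "y": .., "z": .., "rx": .., "ry": .., "rz": ..}, ...]. A call has 1 to 20 rows; each row is the pose to reach, as a shift and turn from the pose commanded when the call began, along the tool's axes at that moment; what a row does not reach only later rows make up. A row lasts 1/12 s, in which the tool goes at most 41.7 mm and 7.16 degrees, less where a joint would pass 70% of its speed; a pose out of reach is approached as far as the arm can. A call with a gripper value outside its range is refused whole. The fingers move at their own pace and stop on an object; the grip force is fixed at half the most. Time passes only in rows, so rows that repeat a pose let the fingers close. It gives the time, the measured TCP pose, the force, the opening and the grip force at its end, in the units of the state.
- telemetry.sense(): the state, without advancing time (a new reading comes with each control period).
- imaging.get_image(name): name is "side" or "top"; returns the picture (480x640x3 uint8, red, green, blue); there is no depth.
- imaging.camera_info(name): a dict with "fov_y" (degrees; the focal length in pixels is half the picture's height over the tangent of half this angle, whatever the lens; pixels are square), "cx", "cy" (the principal point, pixels), "k1" (the pictures are not rectified: a ray, as slopes to the right and down, at radius r is drawn at 1 + k1 r^2 times it, then the intrinsics apply), "position" and "attitude" of the camera in the world. Camera axes: x right, y up, looking along -z (the intrinsics and any distortion apply to the point x, -y, -z); pixel columns grow to the right and rows downward; lengths in mm; the calibration is good to about 2 mm. A picture is of the moment at which its call begins. camera_info takes no time and is no camera call.
- robot.finish_job(): hands the job in; it is judged then, once.
The state is a dict: "clock": time; "joint_positions": joint angles; "qd": joint speeds; "tau": joint torques, N m; "ee_pos": TCP position; "eef_rot": TCP orientation; "wrist_force": force on the tool from outside, world axes, zero at the start; "torque": the same for the moment, N m; "grip_width": finger opening in mm; "finger_force": force on a finger pad.
Only numpy, scipy, OpenCV 4.12 (cv2) and the standard library are available. Lean on these libraries where they do the work, as an engineer would, in place of code of your own. Each camera call takes 0.05 s, during which the arm holds its last target. There are 200 camera calls.

## Task

Switch on the bedside radio by pressing the green-dotted end of its rocker switch fully down, and, with a fingertip in the dial's finger cup, turn the large tuning dial until its white index line points at the red station strip on the scale, then let go. Only push and press: do not grip or force the dial, do not turn the small volume knob, and leave the jug, the mug and the glasses case standing where they are.

Things in the scene. Friction and masses are not known exactly. Their poses are not given: they have to be found in the camera images.
- radio: Table radio, a dark wood box fixed to the table, 180 mm deep (x), 300 mm wide (y), its flat cream deck 95 mm above the table. Origin: centre of its underside; x points to its back (away from the robot), y to its left. On the deck: tuning dial (axis at x 0, y -68 mm), rocker switch (centre x -25, y 60), volume knob (x 45, y 112), black scale lines every 15 degrees round the dial.
- tuning (a joint): Tuning dial, angle in rad: 0 at one end stop, 4.71 at the other; grows as the dial turns CLOCKWISE seen from above. The index points 2.356 minus this value, measured anticlockwise from the radio's x axis (at 0: front left). Light friction (about 0.05 N m); it stays where it is left.
- dial_axis (a point): Centre of the tuning dial's top face, on its upright axis. Dark grey dial: a flat skirt 116 mm across and 5 mm high on the deck, and on it a knurled round body 104 mm across, its top face 14 mm above the deck. Too wide to be grasped.
- dial_index (a point): Outer end of the dial's white index line (3 mm wide), at the edge of the skirt, 58 mm from the dial's axis, 5 mm above the deck. The line runs from near the dial's centre over its top face and down to here. It turns with the dial.
- finger_cup (a point): Centre of the floor of the finger cup: a bright round metal cup sunk in the dial's top face, 40 mm across inside, 8 mm deep, upright wall, floor 6 mm above the deck. It lies 26 mm from the dial's axis, opposite to the index line, and goes round with the dial; it spins freely, so a finger in it need not twist. Shut fingers fit in with play and push its wall to turn the dial either way.
- station_line (a point): Where the dial's index must come: 58 mm from the dial's axis, 5 mm above the deck, at the inner end of the red strip. The strip is 4 mm wide and 16 mm long, stuck on the scale radially, 60 to 76 mm from the axis; it lies anywhere from behind the dial round to its front right, always clockwise of the index's start, and never moves.
- power (a joint): Rocker switch, angle in rad: 0 is off, 0.30 is fully on. A white plate 44 mm long (along the radio's x) and 26 mm wide (y), rocking about its middle; it stays where it is left and takes about 2 N at its end to move.
- power_on_end (a point): Point on the top face of the rocker on its green-dotted end, the end farther from the robot, 16 mm from the pivot; about 12 mm above the deck when off, 5 mm lower when fully on. Press straight down here to switch on.
- volume (a joint): Small dark volume knob, angle in rad, 0 at the start. Not to be turned.
- volume_top (a point): Centre of the top of the volume knob, 26 mm across and 15 mm high, at the back left of the deck.
- jug: Loose white ceramic jug with dried grasses beside the radio, 108 mm across, 122 mm high (grasses up to 240 mm, they offer no resistance), a handle at its side. Origin: centre of its underside.
- mug: Loose blue mug beside the radio, 80 mm across, 85 mm high, with a handle. Origin: centre of its underside.
- glasses_case: Loose brown glasses case in front of the radio, 160 x 62 mm, 40 mm high. Origin: centre of its underside.
There are look-alikes about, which are no part of the job. Several things have the shape of the mug; the one meant has the colours described above.

How it is judged (in metres and radians):
At the end, for the whole second after the job is handed in: The end of the dial's index is within 5 mm (about 5 degrees) of the inner end of the red strip, the dial at rest; the rocker is on (0.24 rad or more); the volume knob is within 0.2 rad of its setting; jug and mug upright, and jug, mug and case within 20 mm of where they stood (horizontal distance between dial_index and station_line below 0.005 m and velocity of joint tuning between -0.05 and 0.05 rad/s and value of joint power above 0.24 rad and distance of each of jug, mug, glasses_case from where it was at the start of the episode below 0.02 m and value of joint volume between -0.2 and 0.2 rad and angle between each of jug, mug's own z axis and vertical below 0.4 rad); the robot touches nothing.
It fails at once if a bystander is pushed, lifted or carried more than 20 mm (distance of any of jug, mug, glasses_case from where it was at the start of the episode above 0.02 m).
It fails at once if the jug or the mug is tipped (angle between any of jug, mug's own z axis and vertical above 0.4 rad).
It fails at once if the volume knob is turned more than 0.2 rad (value of joint volume above 0.2 rad or value of joint volume below -0.2 rad).
It fails at once if the dial is gripped or forced (over 35 N between the fingers and the dial) (contact force between the fingers and tuning above 35 N).
It also fails if it takes over 51 s, if anything falls off the work surface, if the arm or the gripper's body presses on something with over 40 N, if the wrist force passes 120 N, or if a joint passes its speed limit or range.

## Working session

There is one attempt and no reset: what is moved stays moved. The work goes in short steps, Python scripts to look and compute and a tool call to move; the robot and the scene stay as the last step left them, time stands still between calls to the robot, and variables do not carry over. Pictures are saved under pics/ and viewed, at most 10 in all, crops included, and the job is handed in when it is done.

Besides the shell and the picture viewer there is one more tool, called after "Emit:" as name(argument=value, ...), one argument or row to a line, values as JSON. jog_arm: Moves the arm, as the interface text tells. Its arguments: {"type":"object","properties":{"targets":{"type":"array"}},"required":["targets"]}

```bash
mkdir -p pics; python3 - <<'E'
from plant import telemetry, imaging, robot
import cv2
for n in("top","side"):
    cv2.imwrite(f"pics/{n}0.png",imaging.get_image(n)[:,:,::-1]); print(imaging.camera_info(n))
print(telemetry.sense(),robot.finger_overhang)
E
```

```text
{'fov_y': 46.01343857111001, 'cx': 319.0892302556085, 'cy': 238.22928881599506, 'k1': 0.05607012107683869, 'position': array([ 420.424413  ,  -51.29287985, 1280.61048629]), 'attitude': array([ 0.09159676, -0.0697493 , -1.56248746])}
{'fov_y': 54.76862484006397, 'cx': 315.92010105653503, 'cy': 242.71942132412664, 'k1': -0.039111952217644894, 'position': array([  25.85149245, -699.09560515,  568.90738997]), 'attitude': array([ 1.00354642, -0.33558589, -0.63989945])}
{'clock': 0.1, 'joint_positions': array([ 1.03998632e+00,  1.50948284e-01,  1.43793472e+00,  3.05122314e-05,
        1.55377995e+00, -1.33981966e-01]), 'qd': array([ 0.00020236, -0.00225282, -0.00129811,  0.00011134, -0.00089244,
       -0.00034546]), 'tau': array([ 4.11767804e-03, -7.14379835e+01, -5.71783733e+01, -2.11250344e-04,
        7.13866742e-03, -1.76887597e-04]), 'ee_pos': array([222.14381732, 530.16260463, 255.74486134]), 'eef_rot': array([-6.19180364e-01, -3.07958474e+00,  1.57337731e-03]), 'wrist_force': array([-0.13912746,  0.38810582, -0.01508037]), 'torque': array([ 0.01955709, -0.01060322,  0.01769468]), 'finger_force': 0.0, 'grip_width': 85.18621718099851} 25.0
```

View pics/top0.png

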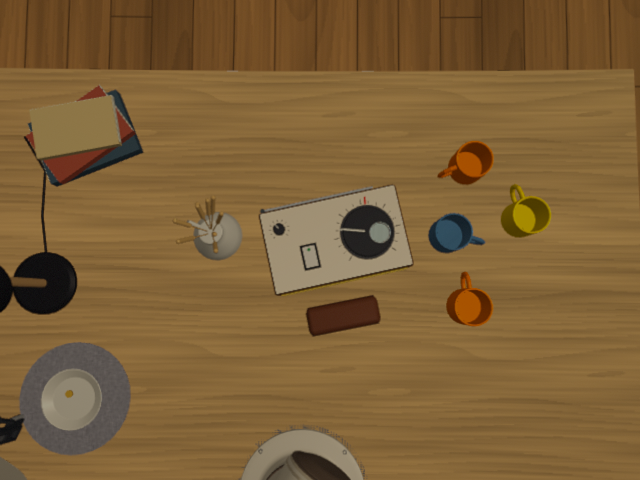

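View pics/side0.png

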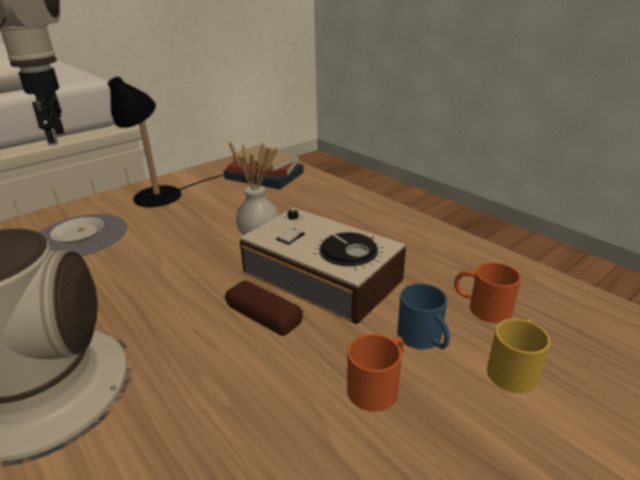

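The top view shows the radio with its dial at about (367,232), cup (380,232), index pointing left to (340,230), red strip (365,200), rocker (310,257) with its green end at (308,249), and volume knob (279,229). Possible look-alikes are the orange mugs at (470,160) and (468,306) and the yellow one at (525,216). The blue mug at (451,233) is the bystander meant. The small knob at (279,229) could be mistaken for the dial, and the red book at (95,135) for the red strip. I'll measure next and check with a crop.

```bash
cat > h.py <<'E'
import numpy as np, cv2
from scipy.spatial.transform import Rotation as R
from plant import telemetry, imaging, robot
def cam(n):
    c=imaging.camera_info(n); f=240/np.tan(np.radians(c['fov_y']/2))
    K=np.array([[f,0,c['cx']],[0,f,c['cy']],[0,0,1]]); return c,K,np.array([c['k1'],0,0,0,0.])
def pt(n,uv,z):
    c,K,d=cam(n); q=cv2.undistortPoints(np.array(uv,float).reshape(-1,1,2),K,d)[:,0]
    r=R.from_rotvec(c['attitude']).apply(np.c_[q[:,0],-q[:,1],-np.ones(len(q))])
    return c['position']+r*((z-c['position'][2])/r[:,2])[:,None]
def px(n,P):
    c,K,d=cam(n); q=R.from_rotvec(c['attitude']).inv().apply(np.atleast_2d(P)-c['position'])*[1,-1,-1]
    return cv2.projectPoints(q,np.zeros(3),np.zeros(3),K,d)[0][:,0]
def blobs(m,off=(0,0),amin=4):
    k,l,s,c=cv2.connectedComponentsWithStats(m.astype(np.uint8)); return [(s[i,4],c[i]+off) for i in range(1,k) if s[i,4]>=amin]
E
cat > m.py <<'E'
from h import *
im=cv2.imread("pics/top0.png"); hsv=cv2.cvtColor(im,cv2.COLOR_BGR2HSV); H,S,V=cv2.split(hsv)
x0,y0,x1,y1=250,175,425,305
sub=lambda m:m[y0:y1,x0:x1]
red=sub(((H<8)|(H>172))&(S>130)&(V>110)); print("red",blobs(red,(x0,y0)))
print("green",blobs(sub((H>40)&(H<95)&(S>70)),(x0,y0),2))
dk=sub(V<75).astype(np.uint8)
cs,_=cv2.findContours(cv2.morphologyEx(dk,cv2.MORPH_OPEN,np.ones((5,5))),0,2)
for c in cs:
    if cv2.contourArea(c)>60: print("dark",cv2.contourArea(c),cv2.fitEllipse(c),"off",x0,y0)
cs,_=cv2.findContours(sub((V>110)&(S<90)).astype(np.uint8),0,2)
c=max(cs,key=cv2.contourArea); r=cv2.minAreaRect(c); print("deck",r); bx=cv2.boxPoints(r)+[x0,y0]
D=pt("top",bx,95); print(D)
cv2.imwrite("pics/crop.png",cv2.resize(im[180:300,255:415],None,fx=5,fy=5,interpolation=cv2.INTER_CUBIC))
E
python3 m.py
```

```text
red [(np.int32(11), array([364.36363636, 200.54545455]))]
green [(np.int32(7), array([308.28571429, 249.        ]))]
dark 146.0 ((106.51335906982422, 125.80733489990234), (5.374394416809082, 46.141822814941406), 79.66133880615234) off 250 175
dark 850.5 ((113.52095031738281, 69.6791763305664), (24.138240814208984, 47.82301712036133), 102.48448944091797) off 250 175
dark 764.5 ((115.00077819824219, 42.320594787597656), (22.507246017456055, 47.73078918457031), 83.6993637084961) off 250 175
deck ((85.21177673339844, 63.952938079833984), (81.56584930419922, 139.70321655273438), 77.47119140625)
[[ 592.93005671   95.1979796    95.        ]
 [ 659.44225492 -193.66117559   95.        ]
 [ 490.53573671 -229.53252929   95.        ]
 [ 425.26604931   55.063943     95.        ]]
```

View pics/crop.png

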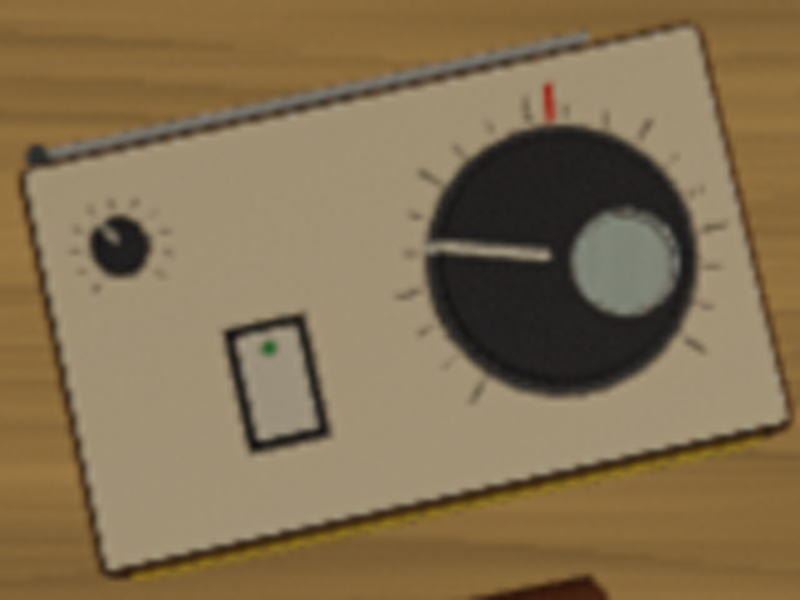

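The crop confirms the choice. In crop pixels the dial centre is about (562,260), the cup rim (626,262), the index end (430,247), the red strip from (550,123) to (547,84), and the green dot (268,347).

```bash
python3 - <<'E'
from h import *
C=lambda a:(np.array(a,float)+.5)/5-.5+[255,180]
D=pt("top",C([(25,172),(697,25),(792,425),(105,573)]),95)[:,:2]
L=np.array([(90,150),(90,-150),(-90,-150),(-90,150)],float)
def fit(L,D):
    l=L-L.mean(0);d=D-D.mean(0); th=np.arctan2((l[:,0]*d[:,1]-l[:,1]*d[:,0]).sum(),(l*d).sum())
    Rm=np.array([[np.cos(th),-np.sin(th)],[np.sin(th),np.cos(th)]]); return th,Rm,D.mean(0)-Rm@L.mean(0)
th,Rm,t=fit(L,D); print("radio",t,np.degrees(th),"res",D-(L@Rm.T+t))
w=lambda p:Rm@np.array(p,float)+t
ax=w((0,-68)); print("axis model",ax,"meas",pt("top",C((562,260)),100)[0],"volume",w((45,112)),"meas",pt("top",C((119,245)),110)[0])
print("rocker on end",w((-9,60)),"dot meas",pt("top",C((268,347)),107)[0])
cup=pt("top",C((626,262)),109)[0][:2]; print("cup",cup)
ax2=pt("top",C((562,260)),100)[0][:2]
for a in(ax,ax2):
  an=lambda p:np.degrees(np.arctan2(*(p[:2]-a)[::-1]))
  print("cup",an(cup),np.hypot(*(cup-a)),"index",an(pt("top",C((430,247)),100)[0]),"strip",an(pt("top",C((550,123)),95)[0]),an(pt("top",C((547,84)),95)[0]))
s=cv2.imread("pics/side0.png")
for z,p in((95,ax),(109,cup)): print(px("side",[*p,z]),px("top",[*p,z]))
cv2.imwrite("pics/side_crop.png",cv2.resize(s[200:310,225:415],None,fx=4,fy=4,interpolation=cv2.INTER_CUBIC))
E
```

```text
radio [541.21381847 -68.93804715] 12.6228572057064 res [[-2.68105777 -4.91340079]
 [-3.69725854  3.15910138]
 [ 2.31126668  3.9030437 ]
 [ 4.06704963 -2.14874428]]
axis model [ 556.07403187 -135.294464  ] meas [ 556.79682974 -134.86620074  100.        ] volume [560.65050756  50.18883948] meas [560.85297213  50.5630174  110.        ]
rocker on end [519.31939854 -12.35506052] dot meas [518.77041272 -11.95819836 107.        ]
cup [ 555.07301548 -160.82489651]
cup -92.24534584513427 25.550049271634407 index 83.96647669179636 strip 4.881333984413547 4.761633186402117
cup -93.7992079894656 26.015868645273834 index 84.66027068071888 strip 4.5276339445197555 4.484874544502322
[[347.52757445 250.12967573]] [[367.03600955 232.2130716 ]]
[[356.37131723 249.24595525]] [[379.8 232. ]]
```

```bash
cat > go.py <<'E'
import sys; from h import *
s=telemetry.sense(); r=R.from_rotvec(s['eef_rot']); print(s['clock'],s['ee_pos'],np.degrees(np.arctan2(*r.as_matrix()[:2,0][::-1])),s['wrist_force'],s['joint_positions'])
for a in sys.argv[1:]:
    print(a,r.inv().apply(np.array(eval(a))-s['ee_pos'])/1000)
E
python3 go.py "(523,-11.5,256)" "(523,-11.5,150)"
```

```text
0.1 [222.14381732 530.16260463 255.74486134] 157.26339213130788 [-0.13912746  0.38810582 -0.01508037] [ 1.03998632e+00  1.50948284e-01  1.43793472e+00  3.05122314e-05
  1.55377995e+00 -1.33981966e-01]
(523,-11.5,256) [-4.86827103e-01 -3.83291341e-01  6.55391352e-05]
(523,-11.5,150) [-0.48684546 -0.38317934  0.10606548]
```

Emit:
jog_arm(
  targets=[
    {"gripper": -1, "x": -0.487, "y": -0.383, "z": 0, "rz": -35},
    {"gripper": -1, "x": -0.487, "y": -0.383, "z": 0, "rz": -35},
    {"gripper": -1, "x": -0.487, "y": -0.383, "z": 0, "rz": -35},
    {"gripper": -1, "x": -0.487, "y": -0.383, "z": 0, "rz": -35},
    {"gripper": -1, "x": -0.487, "y": -0.383, "z": 0, "rz": -35},
    {"gripper": -1, "x": -0.487, "y": -0.383, "z": 0, "rz": -35},
    {"gripper": -1, "x": -0.487, "y": -0.383, "z": 0, "rz": -35},
    {"gripper": -1, "x": -0.487, "y": -0.383, "z": 0, "rz": -35},
    {"gripper": -1, "x": -0.487, "y": -0.383, "z": 0, "rz": -35},
    {"gripper": -1, "x": -0.487, "y": -0.383, "z": 0, "rz": -35},
    {"gripper": -1, "x": -0.487, "y": -0.383, "z": 0, "rz": -35},
    {"gripper": -1, "x": -0.487, "y": -0.383, "z": 0, "rz": -35},
    {"gripper": -1, "x": -0.487, "y": -0.383, "z": 0, "rz": -35},
    {"gripper": -1, "x": -0.487, "y": -0.383, "z": 0, "rz": -35},
    {"gripper": -1, "x": -0.487, "y": -0.383, "z": 0, "rz": -35},
    {"gripper": -1, "x": -0.487, "y": -0.383, "z": 0, "rz": -35},
    {"gripper": -1, "x": -0.487, "y": -0.383, "z": 0.04, "rz": -35},
    {"gripper": -1, "x": -0.487, "y": -0.383, "z": 0.08, "rz": -35},
    {"gripper": -1, "x": -0.487, "y": -0.383, "z": 0.106, "rz": -35},
    {"gripper": -1, "x": -0.487, "y": -0.383, "z": 0.106, "rz": -35},
  ],
)

```text
$.targets[0]: bad value
```

Emit:
jog_arm(
  targets=[
    {"gripper": -1, "x": -0.487, "y": -0.383, "z": 0, "rx": 0, "ry": 0, "rz": -35},
    {"gripper": -1, "x": -0.487, "y": -0.383, "z": 0, "rx": 0, "ry": 0, "rz": -35},
    {"gripper": -1, "x": -0.487, "y": -0.383, "z": 0, "rx": 0, "ry": 0, "rz": -35},
    {"gripper": -1, "x": -0.487, "y": -0.383, "z": 0, "rx": 0, "ry": 0, "rz": -35},
    {"gripper": -1, "x": -0.487, "y": -0.383, "z": 0, "rx": 0, "ry": 0, "rz": -35},
    {"gripper": -1, "x": -0.487, "y": -0.383, "z": 0, "rx": 0, "ry": 0, "rz": -35},
    {"gripper": -1, "x": -0.487, "y": -0.383, "z": 0, "rx": 0, "ry": 0, "rz": -35},
    {"gripper": -1, "x": -0.487, "y": -0.383, "z": 0, "rx": 0, "ry": 0, "rz": -35},
    {"gripper": -1, "x": -0.487, "y": -0.383, "z": 0, "rx": 0, "ry": 0, "rz": -35},
    {"gripper": -1, "x": -0.487, "y": -0.383, "z": 0, "rx": 0, "ry": 0, "rz": -35},
    {"gripper": -1, "x": -0.487, "y": -0.383, "z": 0, "rx": 0, "ry": 0, "rz": -35},
    {"gripper": -1, "x": -0.487, "y": -0.383, "z": 0, "rx": 0, "ry": 0, "rz": -35},
    {"gripper": -1, "x": -0.487, "y": -0.383, "z": 0, "rx": 0, "ry": 0, "rz": -35},
    {"gripper": -1, "x": -0.487, "y": -0.383, "z": 0, "rx": 0, "ry": 0, "rz": -35},
    {"gripper": -1, "x": -0.487, "y": -0.383, "z": 0, "rx": 0, "ry": 0, "rz": -35},
    {"gripper": -1, "x": -0.487, "y": -0.383, "z": 0, "rx": 0, "ry": 0, "rz": -35},
    {"gripper": -1, "x": -0.487, "y": -0.383, "z": 0.04, "rx": 0, "ry": 0, "rz": -35},
    {"gripper": -1, "x": -0.487, "y": -0.383, "z": 0.08, "rx": 0, "ry": 0, "rz": -35},
    {"gripper": -1, "x": -0.487, "y": -0.383, "z": 0.106, "rx": 0, "ry": 0, "rz": -35},
    {"gripper": -1, "x": -0.487, "y": -0.383, "z": 0.106, "rx": 0, "ry": 0, "rz": -35},
  ],
)

```text
clock: 1.77
ee_pos: [520.9, -11.0, 144.9]
eef_rot: [0.334, -3.116, -0.003]
wrist_force: [0.4, -0.3, -1.8]
grip_width: 0.0
finger_force: 0.0
```

```bash
python3 go.py "(523,-11.5,150)"; python3 - <<'E'
from h import *
s=imaging.get_image("side")[:,:,::-1]
cv2.imwrite("pics/s1.png",cv2.resize(s[150:310,225:415],None,fx=3.5,fy=3.5,interpolation=cv2.INTER_CUBIC))
E
```

```text
1.7667 [520.89806161 -10.98541402 144.87214383] -167.75978145352053 [ 0.39759661 -0.31982116 -1.7532725 ] [-1.68974544e-01  1.08756155e-01  1.71448815e+00 -9.94281271e-05
  1.32672935e+00 -1.95336668e+00]
(523,-11.5,150) [-0.00190494 -0.00093289 -0.00514575]
```

View pics/s1.png

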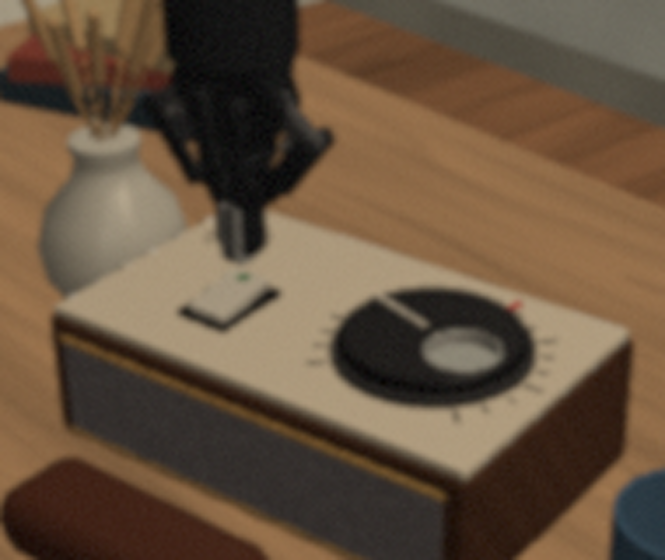

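The side view shows the shut fingers just behind and above the green-dotted end of the rocker, at crop pixel (240,262). Next is the press straight down.

Emit:
jog_arm(
  targets=[
    {"gripper": -1, "x": 0, "y": 0, "z": 0, "rx": 0, "ry": 0, "rz": 0},
    {"gripper": -1, "x": 0, "y": 0, "z": 0, "rx": 0, "ry": 0, "rz": 0},
    {"gripper": -1, "x": 0, "y": 0, "z": 0, "rx": 0, "ry": 0, "rz": 0},
    {"gripper": -1, "x": 0, "y": 0, "z": 0.005, "rx": 0, "ry": 0, "rz": 0},
    {"gripper": -1, "x": 0, "y": 0, "z": 0.009, "rx": 0, "ry": 0, "rz": 0},
    {"gripper": -1, "x": 0, "y": 0, "z": 0.012, "rx": 0, "ry": 0, "rz": 0},
    {"gripper": -1, "x": 0, "y": 0, "z": 0.015, "rx": 0, "ry": 0, "rz": 0},
    {"gripper": -1, "x": 0, "y": 0, "z": 0.018, "rx": 0, "ry": 0, "rz": 0},
    {"gripper": -1, "x": 0, "y": 0, "z": 0.02, "rx": 0, "ry": 0, "rz": 0},
    {"gripper": -1, "x": 0, "y": 0, "z": 0.022, "rx": 0, "ry": 0, "rz": 0},
    {"gripper": -1, "x": 0, "y": 0, "z": 0.022, "rx": 0, "ry": 0, "rz": 0},
    {"gripper": -1, "x": 0, "y": 0, "z": 0.022, "rx": 0, "ry": 0, "rz": 0},
  ],
)

```text
clock: 2.82
ee_pos: [523.6, -11.1, 128.4]
eef_rot: [-0.336, 3.123, -0.0]
wrist_force: [2.1, -0.4, 3.2]
grip_width: 0.1
finger_force: 1.4
```

Emit:
jog_arm(
  targets=[
    {"gripper": -1, "x": 0, "y": 0, "z": 0.001, "rx": 0, "ry": 0, "rz": 0},
    {"gripper": -1, "x": 0, "y": 0, "z": 0.002, "rx": 0, "ry": 0, "rz": 0},
    {"gripper": -1, "x": 0, "y": 0, "z": 0.002, "rx": 0, "ry": 0, "rz": 0},
    {"gripper": -1, "x": 0, "y": 0, "z": 0.002, "rx": 0, "ry": 0, "rz": 0},
  ],
)

```text
clock: 3.15
ee_pos: [523.8, -11.2, 127.8]
eef_rot: [-0.336, 3.122, -0.001]
wrist_force: [-4.4, 1.2, 22.1]
grip_width: 0.0
finger_force: 10.8
```

It has reached the stop, with 22 N on the wrist. I'll lift and move over the cup.

```bash
python3 go.py "(555.5,-161,150)" "(555.5,-161,129)"
```

```text
3.15 [523.78079544 -11.22286504 127.84583285] -167.73040035147946 [-4.44323937  1.18777156 22.14916058] [-1.68460629e-01  1.23445329e-01  1.73483500e+00 -1.55374515e-04
  1.28157214e+00 -1.95335707e+00]
(555.5,-161,150) [ 0.00080021 -0.15311411 -0.02203482]
(555.5,-161,129) [ 0.00083294 -0.15309757 -0.00103485]
```

Emit:
jog_arm(
  targets=[
    {"gripper": -1, "x": 0, "y": 0, "z": -0.02, "rx": 0, "ry": 0, "rz": 0},
    {"gripper": -1, "x": 0, "y": 0, "z": -0.03, "rx": 0, "ry": 0, "rz": 0},
    {"gripper": -1, "x": 0.0005, "y": -0.035, "z": -0.03, "rx": 0, "ry": 0, "rz": 0},
    {"gripper": -1, "x": 0.0005, "y": -0.075, "z": -0.03, "rx": 0, "ry": 0, "rz": 0},
    {"gripper": -1, "x": 0.0005, "y": -0.115, "z": -0.03, "rx": 0, "ry": 0, "rz": 0},
    {"gripper": -1, "x": 0.0005, "y": -0.14, "z": -0.03, "rx": 0, "ry": 0, "rz": 0},
    {"gripper": -1, "x": 0.0005, "y": -0.153, "z": -0.03, "rx": 0, "ry": 0, "rz": 0},
    {"gripper": -1, "x": 0.0005, "y": -0.153, "z": -0.03, "rx": 0, "ry": 0, "rz": 0},
    {"gripper": -1, "x": 0.0005, "y": -0.153, "z": -0.03, "rx": 0, "ry": 0, "rz": 0},
    {"gripper": -1, "x": 0.0005, "y": -0.153, "z": -0.03, "rx": 0, "ry": 0, "rz": 0},
  ],
)

```text
clock: 3.98
ee_pos: [555.1, -159.6, 156.2]
eef_rot: [0.337, -3.123, -0.001]
wrist_force: [0.1, 0.9, 0.7]
grip_width: 0.2
finger_force: 0.0
```

```bash
python3 go.py "(555.5,-161,129)"; python3 - <<'E'
from h import *
s=imaging.get_image("side")[:,:,::-1]
cv2.imwrite("pics/s2.png",cv2.resize(s[180:310,235:415],None,fx=4,fy=4,interpolation=cv2.INTER_CUBIC))
E
```

```text
3.9833 [ 555.1441059  -159.63153689  156.21154288] -167.70041197045322 [0.072506   0.88452569 0.68552631] [-4.13425204e-01  2.09316693e-01  1.57357336e+00  1.56792949e-04
  1.35924117e+00 -2.19892273e+00]
(555.5,-161,129) [-6.56177126e-05 -1.42485327e-03  2.72108968e-02]
```

View pics/s2.png

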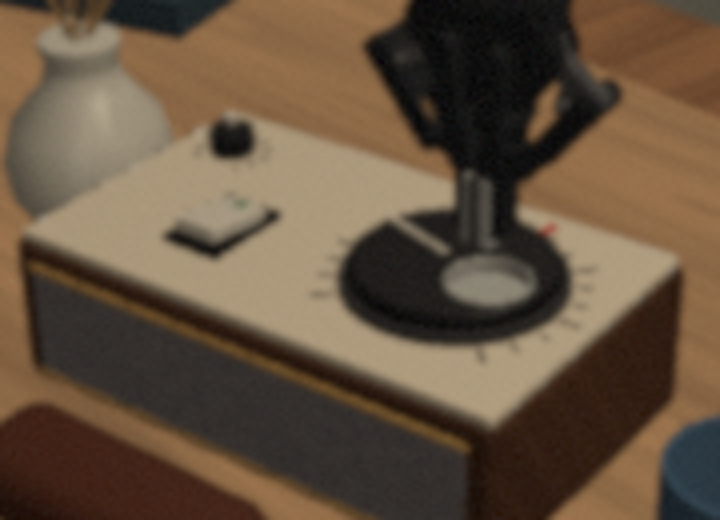

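The rocker now shows its near end raised and its green end (235,203) down, so it is on. The fingertip at (490,248) stands above the cup, whose centre is at (488,282). I'll lower into the cup.

Emit:
jog_arm(
  targets=[
    {"gripper": -1, "x": 0, "y": -0.001, "z": 0.008, "rx": 0, "ry": 0, "rz": 0},
    {"gripper": -1, "x": 0, "y": -0.001, "z": 0.014, "rx": 0, "ry": 0, "rz": 0},
    {"gripper": -1, "x": 0, "y": -0.001, "z": 0.018, "rx": 0, "ry": 0, "rz": 0},
    {"gripper": -1, "x": 0, "y": -0.001, "z": 0.021, "rx": 0, "ry": 0, "rz": 0},
    {"gripper": -1, "x": 0, "y": -0.001, "z": 0.024, "rx": 0, "ry": 0, "rz": 0},
    {"gripper": -1, "x": 0, "y": -0.001, "z": 0.026, "rx": 0, "ry": 0, "rz": 0},
    {"gripper": -1, "x": 0, "y": -0.001, "z": 0.0265, "rx": 0, "ry": 0, "rz": 0},
    {"gripper": -1, "x": 0, "y": -0.001, "z": 0.0265, "rx": 0, "ry": 0, "rz": 0},
    {"gripper": -1, "x": 0, "y": -0.001, "z": 0.0265, "rx": 0, "ry": 0, "rz": 0},
  ],
)

```text
clock: 4.78
ee_pos: [555.7, -161.8, 130.0]
eef_rot: [-0.335, 3.123, -0.0]
wrist_force: [-0.1, 1.2, 0.0]
grip_width: 0.4
finger_force: 0.0
```

```bash
cat > arc.py <<'E'
from h import *
import sys
s=telemetry.sense(); r=R.from_rotvec(s['eef_rot']); ax=np.array([556.4,-135.1]); print(s['ee_pos'],s['wrist_force'])
for a in map(float,sys.argv[2:]):
    p=ax+float(sys.argv[1])*np.array([np.cos(np.radians(a)),np.sin(np.radians(a))])
    print(a,(r.inv().apply([*(p-s['ee_pos'][:2]),0])/1000).round(4))
E
python3 arc.py 26 $(seq -93 -5 -185)
```

```text
[ 555.65651837 -161.83172775  129.96037613] [-0.08591284  1.18576788  0.02635545]
-93.0 [ 0.0004  0.0009 -0.    ]
-98.0 [ 0.0026  0.0016 -0.    ]
-103.0 [ 0.0047  0.0025 -0.    ]
-108.0 [ 0.0067  0.0035 -0.    ]
-113.0 [ 0.0086  0.0047 -0.    ]
-118.0 [ 0.0104  0.0061 -0.    ]
-123.0 [ 0.0121  0.0077 -0.    ]
-128.0 [ 0.0136  0.0093 -0.    ]
-133.0 [ 0.015   0.0111 -0.    ]
-138.0 [ 0.0162  0.0131 -0.    ]
-143.0 [ 0.0172  0.0151 -0.    ]
-148.0 [ 0.0181  0.0172 -0.    ]
-153.0 [ 0.0187  0.0193 -0.    ]
-158.0 [ 0.0192  0.0216 -0.    ]
-163.0 [ 0.0195  0.0238 -0.    ]
-168.0 [ 0.0196  0.0261 -0.    ]
-173.0 [ 0.0195  0.0283 -0.    ]
-178.0 [ 0.0192  0.0306 -0.    ]
-183.0 [ 0.0187  0.0328 -0.    ]
```

Emit:
jog_arm(
  targets=[
    {"gripper": -1, "x": 0.0004, "y": 0.0009, "z": 0.001, "rx": 0, "ry": 0, "rz": 0},
    {"gripper": -1, "x": 0.0026, "y": 0.0016, "z": 0.001, "rx": 0, "ry": 0, "rz": 0},
    {"gripper": -1, "x": 0.0047, "y": 0.0025, "z": 0.001, "rx": 0, "ry": 0, "rz": 0},
    {"gripper": -1, "x": 0.0067, "y": 0.0035, "z": 0.001, "rx": 0, "ry": 0, "rz": 0},
    {"gripper": -1, "x": 0.0086, "y": 0.0047, "z": 0.001, "rx": 0, "ry": 0, "rz": 0},
    {"gripper": -1, "x": 0.0104, "y": 0.0061, "z": 0.001, "rx": 0, "ry": 0, "rz": 0},
    {"gripper": -1, "x": 0.0121, "y": 0.0077, "z": 0.001, "rx": 0, "ry": 0, "rz": 0},
    {"gripper": -1, "x": 0.0136, "y": 0.0093, "z": 0.001, "rx": 0, "ry": 0, "rz": 0},
    {"gripper": -1, "x": 0.015, "y": 0.0111, "z": 0.001, "rx": 0, "ry": 0, "rz": 0},
    {"gripper": -1, "x": 0.0162, "y": 0.0131, "z": 0.001, "rx": 0, "ry": 0, "rz": 0},
    {"gripper": -1, "x": 0.0172, "y": 0.0151, "z": 0.001, "rx": 0, "ry": 0, "rz": 0},
    {"gripper": -1, "x": 0.0181, "y": 0.0172, "z": 0.001, "rx": 0, "ry": 0, "rz": 0},
    {"gripper": -1, "x": 0.0187, "y": 0.0193, "z": 0.001, "rx": 0, "ry": 0, "rz": 0},
    {"gripper": -1, "x": 0.0192, "y": 0.0216, "z": 0.001, "rx": 0, "ry": 0, "rz": 0},
    {"gripper": -1, "x": 0.0195, "y": 0.0238, "z": 0.001, "rx": 0, "ry": 0, "rz": 0},
    {"gripper": -1, "x": 0.0196, "y": 0.0261, "z": 0.001, "rx": 0, "ry": 0, "rz": 0},
    {"gripper": -1, "x": 0.0196, "y": 0.0261, "z": 0.001, "rx": 0, "ry": 0, "rz": 0},
    {"gripper": -1, "x": 0.0196, "y": 0.0261, "z": 0.001, "rx": 0, "ry": 0, "rz": 0},
  ],
)

```text
clock: 6.28
ee_pos: [530.8, -140.3, 128.8]
eef_rot: [0.336, -3.123, -0.0]
wrist_force: [0.8, -0.5, -0.3]
grip_width: -0.1
finger_force: 0.5
```

```bash
python3 - <<'E'
from h import *
a,b=imaging.get_image("top")[:,:,::-1],imaging.get_image("side")[:,:,::-1]
cv2.imwrite("pics/ts3.png",np.vstack([cv2.resize(i,(640,290),interpolation=cv2.INTER_CUBIC) for i in (a[175:275,290:510][:,:221],b[210:280,300:455])]))
E
```

```text
(no output)
```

View pics/ts3.png

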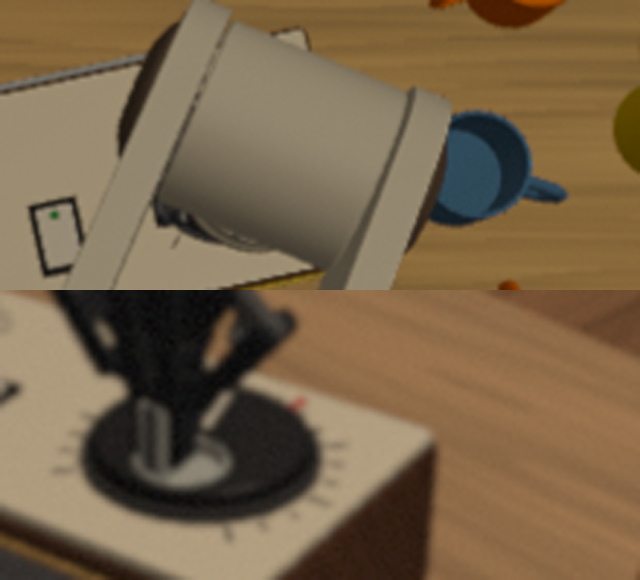

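The lower panel shows the finger in the cup, with the rim spanning about x 132–235 and centred at (183,460). The index is at (207,428)–(233,393) and the strip at (298,405). I'll turn these into angles.

```bash
python3 - <<'E'
from h import *
C=lambda p:[300+(p[0]+.5)*155/640-.5,210+(p[1]-290+.5)*70/290-.5]
ax=np.array([556.4,-135.1])
for n,p,z in(("cup",(183,460),109),("i1",(207,428),109),("i2",(233,393),109),("strip",(298,405),95)):
    q=pt("side",[C(p)],z)[0][:2]; d=q-ax; print(n,q,np.degrees(np.arctan2(d[1],d[0])),np.hypot(*d))
for rr,z,a in ((26,109,-150),(26,109,-160),(26,109,-170)):
    u=px("side",[*(ax+rr*np.array([np.cos(np.radians(a)),np.sin(np.radians(a))])),z])[0]; print(a,(u-[300,210])*[640/155,290/70]+[0,290])
print(px("side",[*ax,109])[0]-[300,210], 'axis', (px("side",[*ax,109])[0]-[300,210])*[640/155,290/70]+[0,290])
E
python3 arc.py 26 -168 $(seq -171 -3 -200)
```

```text
cup [ 534.07478921 -148.80927981] -148.44709233067067 26.19846159109777
i1 [ 561.89237289 -135.20668312] -1.112765673464733 5.493408889411164
i2 [ 594.04132749 -119.36355939] 22.687992862741925 40.798346756976
strip [ 626.79897102 -131.89839624] 2.6039027532444172 70.47173466596928
-150 [180.0806664  457.97188443]
-160 [170.95800985 455.9495756 ]
-170 [162.67482543 453.14348776]
[47.64640968 33.87610816] axis [196.73356256 430.34387665]
[ 530.78616759 -140.37356883  128.74562377] [ 0.28515421  0.19303043 -0.2726957 ]
-168.0 [-0.0001 -0.0002 -0.    ]
-171.0 [-0.0002  0.0012  0.    ]
-174.0 [-0.0003  0.0025  0.    ]
-177.0 [-0.0005  0.0039  0.    ]
-180.0 [-0.0007  0.0052  0.    ]
-183.0 [-0.0011  0.0066  0.    ]
-186.0 [-0.0015  0.0079  0.    ]
-189.0 [-0.0019  0.0091  0.    ]
-192.0 [-0.0024  0.0104  0.    ]
-195.0 [-0.003   0.0116  0.    ]
-198.0 [-0.0037  0.0128  0.    ]
```

Emit:
jog_arm(
  targets=[
    {"gripper": -1, "x": -0.0002, "y": 0.0012, "z": 0, "rx": 0, "ry": 0, "rz": 0},
    {"gripper": -1, "x": -0.0003, "y": 0.0025, "z": 0, "rx": 0, "ry": 0, "rz": 0},
    {"gripper": -1, "x": -0.0005, "y": 0.0039, "z": 0, "rx": 0, "ry": 0, "rz": 0},
    {"gripper": -1, "x": -0.0007, "y": 0.0052, "z": 0, "rx": 0, "ry": 0, "rz": 0},
    {"gripper": -1, "x": -0.0011, "y": 0.0066, "z": 0, "rx": 0, "ry": 0, "rz": 0},
    {"gripper": -1, "x": -0.0015, "y": 0.0079, "z": 0, "rx": 0, "ry": 0, "rz": 0},
    {"gripper": -1, "x": -0.0018, "y": 0.0087, "z": 0, "rx": 0, "ry": 0, "rz": 0},
    {"gripper": -1, "x": -0.0018, "y": 0.0087, "z": 0, "rx": 0, "ry": 0, "rz": 0},
    {"gripper": -1, "x": -0.0018, "y": 0.0087, "z": 0, "rx": 0, "ry": 0, "rz": 0},
    {"gripper": -1, "x": -0.0011, "y": 0.0057, "z": 0, "rx": 0, "ry": 0, "rz": 0},
    {"gripper": -1, "x": -0.0011, "y": 0.0057, "z": 0, "rx": 0, "ry": 0, "rz": 0},
    {"gripper": -1, "x": -0.0011, "y": 0.0057, "z": -0.01, "rx": 0, "ry": 0, "rz": 0},
    {"gripper": -1, "x": -0.0011, "y": 0.0057, "z": -0.03, "rx": 0, "ry": 0, "rz": 0},
    {"gripper": -1, "x": -0.0011, "y": 0.0057, "z": -0.06, "rx": 0, "ry": 0, "rz": 0},
  ],
)

```text
clock: 7.55
ee_pos: [529.8, -134.3, 188.1]
eef_rot: [0.335, -3.12, -0.003]
wrist_force: [0.4, -0.9, -0.1]
grip_width: 0.0
finger_force: 0.0
```

Emit:
jog_arm(
  targets=[
    {"gripper": -1, "x": 0, "y": 0.04, "z": 0, "rx": 0, "ry": 0, "rz": 0},
    {"gripper": -1, "x": 0, "y": 0.08, "z": 0, "rx": 0, "ry": 0, "rz": 0},
    {"gripper": -1, "x": 0, "y": 0.12, "z": 0, "rx": 0, "ry": 0, "rz": 0},
    {"gripper": -1, "x": 0, "y": 0.16, "z": 0, "rx": 0, "ry": 0, "rz": 0},
    {"gripper": -1, "x": 0, "y": 0.2, "z": 0, "rx": 0, "ry": 0, "rz": 0},
    {"gripper": -1, "x": 0, "y": 0.2, "z": 0, "rx": 0, "ry": 0, "rz": 0},
    {"gripper": -1, "x": 0, "y": 0.2, "z": 0, "rx": 0, "ry": 0, "rz": 0},
  ],
)

```text
clock: 8.13
ee_pos: [487.9, 62.6, 189.7]
eef_rot: [-0.341, 3.122, -0.0]
wrist_force: [0.6, -0.1, -0.2]
grip_width: 0.1
finger_force: 0.0
```

```bash
python3 go.py; python3 - <<'E'
from h import *
a,b=imaging.get_image("top")[:,:,::-1],imaging.get_image("side")[:,:,::-1]
cv2.imwrite("pics/t4.png",a)
cv2.imwrite("pics/c4.png",np.hstack([cv2.resize(i,None,fx=5,fy=5,interpolation=cv2.INTER_CUBIC) for i in (a[190:275,320:410],b[210:295,270:340])]))
E
```

```text
8.1333 [487.87347739  62.56030697 189.72900073] -167.53955565429123 [ 0.561406   -0.07672768 -0.17416839] [-2.92290699e-02  9.06975319e-03  1.72541797e+00 -2.84763509e-05
  1.40631720e+00 -1.81749644e+00]
```

View pics/c4.png

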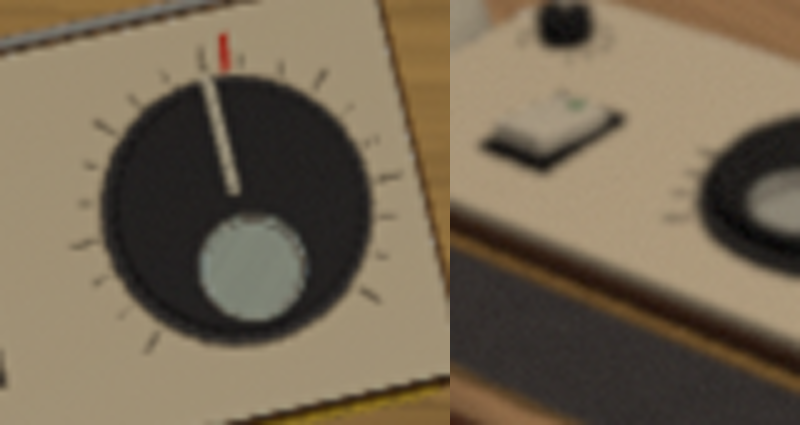

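The left panel shows the index end at (208,80) and the strip's inner end at (226,70), about 8° still to go clockwise. The right panel shows the rocker on, with its near end raised.

```bash
python3 - <<'E'
from h import *
C=lambda a:(np.array(a,float)+.5)/5-.5+[320,190]
ax=np.array([556.4,-135.1])
for n,p,z in(("idx",(208,80),100),("idx_in",(234,192),109),("cup",(252,267),109),("strip",(226,70),95),("strip_o",(223,36),95)):
    d=pt("top",C(p),z)[0][:2]-ax; print(n,np.degrees(np.arctan2(d[1],d[0])),np.hypot(*d))
E
python3 arc.py 26 -180 -183 -186 -189 -192 -195 -197 -198 -199
```

```text
idx 12.585379205056991 56.89523374822178
idx_in 17.003790888409785 7.219593174248631
cup -167.71836310095978 25.032404703708227
strip 4.224415204729939 60.824874604995266
strip_o 4.36860301380439 75.46013409317065
[488.41664323  60.5293523  189.30132657] [ 0.67196434 -0.63764787  0.17763043]
-180.0 [ 6.000e-04 -2.001e-01  1.000e-04]
-183.0 [ 3.000e-04 -1.988e-01  1.000e-04]
-186.0 [-1.000e-04 -1.975e-01  1.000e-04]
-189.0 [-6.000e-04 -1.962e-01  1.000e-04]
-192.0 [-1.100e-03 -1.949e-01  1.000e-04]
-195.0 [-1.700e-03 -1.937e-01  1.000e-04]
-197.0 [-2.100e-03 -1.929e-01  1.000e-04]
-198.0 [-2.300e-03 -1.925e-01  1.000e-04]
-199.0 [-2.600e-03 -1.921e-01  1.000e-04]
```

Emit:
jog_arm(
  targets=[
    {"gripper": -1, "x": 0, "y": -0.04, "z": 0, "rx": 0, "ry": 0, "rz": 0},
    {"gripper": -1, "x": 0, "y": -0.08, "z": 0, "rx": 0, "ry": 0, "rz": 0},
    {"gripper": -1, "x": 0, "y": -0.12, "z": 0, "rx": 0, "ry": 0, "rz": 0},
    {"gripper": -1, "x": 0, "y": -0.16, "z": 0, "rx": 0, "ry": 0, "rz": 0},
    {"gripper": -1, "x": 0.0005, "y": -0.19, "z": 0, "rx": 0, "ry": 0, "rz": 0},
    {"gripper": -1, "x": 0.0005, "y": -0.202, "z": 0, "rx": 0, "ry": 0, "rz": 0},
    {"gripper": -1, "x": 0.0005, "y": -0.202, "z": 0, "rx": 0, "ry": 0, "rz": 0},
    {"gripper": -1, "x": 0.0005, "y": -0.202, "z": 0, "rx": 0, "ry": 0, "rz": 0},
    {"gripper": -1, "x": 0.0005, "y": -0.202, "z": 0.025, "rx": 0, "ry": 0, "rz": 0},
    {"gripper": -1, "x": 0.0005, "y": -0.202, "z": 0.04, "rx": 0, "ry": 0, "rz": 0},
    {"gripper": -1, "x": 0.0005, "y": -0.202, "z": 0.048, "rx": 0, "ry": 0, "rz": 0},
    {"gripper": -1, "x": 0.0005, "y": -0.202, "z": 0.053, "rx": 0, "ry": 0, "rz": 0},
    {"gripper": -1, "x": 0.0005, "y": -0.202, "z": 0.057, "rx": 0, "ry": 0, "rz": 0},
    {"gripper": -1, "x": 0.0005, "y": -0.202, "z": 0.06, "rx": 0, "ry": 0, "rz": 0},
    {"gripper": -1, "x": 0.0005, "y": -0.202, "z": 0.06, "rx": 0, "ry": 0, "rz": 0},
  ],
)

```text
clock: 9.48
ee_pos: [530.8, -136.5, 128.9]
eef_rot: [-0.336, 3.124, -0.0]
wrist_force: [0.0, 0.1, -0.3]
grip_width: 0.0
finger_force: 0.0
```

Emit:
jog_arm(
  targets=[
    {"gripper": -1, "x": -0.0003, "y": 0.002, "z": 0, "rx": 0, "ry": 0, "rz": 0},
    {"gripper": -1, "x": -0.0007, "y": 0.0035, "z": 0, "rx": 0, "ry": 0, "rz": 0},
    {"gripper": -1, "x": -0.0012, "y": 0.005, "z": 0, "rx": 0, "ry": 0, "rz": 0},
    {"gripper": -1, "x": -0.0017, "y": 0.0063, "z": 0, "rx": 0, "ry": 0, "rz": 0},
    {"gripper": -1, "x": -0.0022, "y": 0.0075, "z": 0, "rx": 0, "ry": 0, "rz": 0},
    {"gripper": -1, "x": -0.0026, "y": 0.0085, "z": 0, "rx": 0, "ry": 0, "rz": 0},
    {"gripper": -1, "x": -0.0026, "y": 0.0085, "z": 0, "rx": 0, "ry": 0, "rz": 0},
    {"gripper": -1, "x": -0.0026, "y": 0.0085, "z": 0, "rx": 0, "ry": 0, "rz": 0},
    {"gripper": -1, "x": -0.0017, "y": 0.0055, "z": 0, "rx": 0, "ry": 0, "rz": 0},
    {"gripper": -1, "x": -0.0017, "y": 0.0055, "z": 0, "rx": 0, "ry": 0, "rz": 0},
    {"gripper": -1, "x": -0.0017, "y": 0.0055, "z": -0.01, "rx": 0, "ry": 0, "rz": 0},
    {"gripper": -1, "x": -0.0017, "y": 0.0055, "z": -0.03, "rx": 0, "ry": 0, "rz": 0},
    {"gripper": -1, "x": -0.0017, "y": 0.0055, "z": -0.06, "rx": 0, "ry": 0, "rz": 0},
    {"gripper": -1, "x": 0, "y": 0.045, "z": -0.06, "rx": 0, "ry": 0, "rz": 0},
    {"gripper": -1, "x": 0, "y": 0.085, "z": -0.06, "rx": 0, "ry": 0, "rz": 0},
    {"gripper": -1, "x": 0, "y": 0.125, "z": -0.06, "rx": 0, "ry": 0, "rz": 0},
    {"gripper": -1, "x": 0, "y": 0.165, "z": -0.06, "rx": 0, "ry": 0, "rz": 0},
    {"gripper": -1, "x": 0, "y": 0.2, "z": -0.06, "rx": 0, "ry": 0, "rz": 0},
    {"gripper": -1, "x": 0, "y": 0.2, "z": -0.06, "rx": 0, "ry": 0, "rz": 0},
    {"gripper": -1, "x": 0, "y": 0.2, "z": -0.06, "rx": 0, "ry": 0, "rz": 0},
  ],
)

```text
clock: 11.15
ee_pos: [487.9, 60.3, 189.7]
eef_rot: [-0.34, 3.122, -0.0]
wrist_force: [0.0, -0.9, 0.3]
grip_width: 0.1
finger_force: 0.0
```

```bash
python3 go.py; python3 - <<'E'
from h import *
a=imaging.get_image("top")[:,:,::-1]
cv2.imwrite("pics/c5.png",cv2.resize(a[190:275,320:410],None,fx=5,fy=5,interpolation=cv2.INTER_CUBIC))
E
```

```text
11.15 [487.8756251   60.30438704 189.67727685] -167.55948389948003 [ 0.03417466 -0.89504517  0.27609968] [-3.38925289e-02  8.53277752e-03  1.72606709e+00  6.56822731e-06
  1.40624294e+00 -1.82181783e+00]
```

View pics/c5.png

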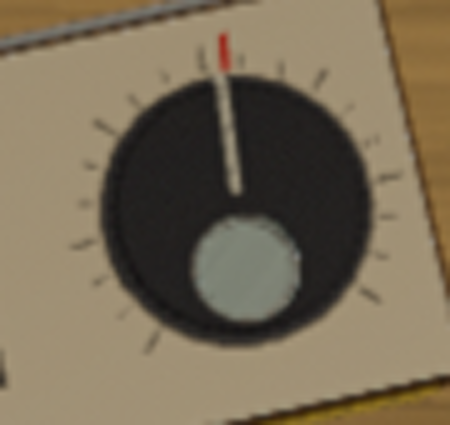

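The index end is at (221,80) and the strip at (225,70), so about 2.5° (2.5 mm) short. That is inside tolerance, but one small nudge will centre it.

Emit:
jog_arm(
  targets=[
    {"gripper": -1, "x": 0, "y": -0.04, "z": 0, "rx": 0, "ry": 0, "rz": 0},
    {"gripper": -1, "x": 0, "y": -0.08, "z": 0, "rx": 0, "ry": 0, "rz": 0},
    {"gripper": -1, "x": 0, "y": -0.12, "z": 0, "rx": 0, "ry": 0, "rz": 0},
    {"gripper": -1, "x": 0, "y": -0.16, "z": 0, "rx": 0, "ry": 0, "rz": 0},
    {"gripper": -1, "x": 0, "y": -0.19, "z": 0, "rx": 0, "ry": 0, "rz": 0},
    {"gripper": -1, "x": 0, "y": -0.2, "z": 0, "rx": 0, "ry": 0, "rz": 0},
    {"gripper": -1, "x": 0, "y": -0.2, "z": 0, "rx": 0, "ry": 0, "rz": 0},
    {"gripper": -1, "x": 0, "y": -0.2, "z": 0, "rx": 0, "ry": 0, "rz": 0},
    {"gripper": -1, "x": 0, "y": -0.2, "z": 0.025, "rx": 0, "ry": 0, "rz": 0},
    {"gripper": -1, "x": 0, "y": -0.2, "z": 0.04, "rx": 0, "ry": 0, "rz": 0},
    {"gripper": -1, "x": 0, "y": -0.2, "z": 0.048, "rx": 0, "ry": 0, "rz": 0},
    {"gripper": -1, "x": 0, "y": -0.2, "z": 0.053, "rx": 0, "ry": 0, "rz": 0},
    {"gripper": -1, "x": 0, "y": -0.2, "z": 0.057, "rx": 0, "ry": 0, "rz": 0},
    {"gripper": -1, "x": 0, "y": -0.2, "z": 0.06, "rx": 0, "ry": 0, "rz": 0},
    {"gripper": -1, "x": 0, "y": -0.2, "z": 0.06, "rx": 0, "ry": 0, "rz": 0},
  ],
)

```text
clock: 12.45
ee_pos: [530.8, -136.5, 128.9]
eef_rot: [-0.336, 3.123, -0.0]
wrist_force: [0.8, 0.3, -0.2]
grip_width: -0.3
finger_force: 0.0
```

Emit:
jog_arm(
  targets=[
    {"gripper": -1, "x": -0.0005, "y": 0.003, "z": 0, "rx": 0, "ry": 0, "rz": 0},
    {"gripper": -1, "x": -0.0012, "y": 0.005, "z": 0, "rx": 0, "ry": 0, "rz": 0},
    {"gripper": -1, "x": -0.0022, "y": 0.0075, "z": 0, "rx": 0, "ry": 0, "rz": 0},
    {"gripper": -1, "x": -0.0028, "y": 0.009, "z": 0, "rx": 0, "ry": 0, "rz": 0},
    {"gripper": -1, "x": -0.0031, "y": 0.0097, "z": 0, "rx": 0, "ry": 0, "rz": 0},
    {"gripper": -1, "x": -0.0031, "y": 0.0097, "z": 0, "rx": 0, "ry": 0, "rz": 0},
    {"gripper": -1, "x": -0.0031, "y": 0.0097, "z": 0, "rx": 0, "ry": 0, "rz": 0},
    {"gripper": -1, "x": -0.002, "y": 0.0065, "z": 0, "rx": 0, "ry": 0, "rz": 0},
    {"gripper": -1, "x": -0.002, "y": 0.0065, "z": 0, "rx": 0, "ry": 0, "rz": 0},
    {"gripper": -1, "x": -0.002, "y": 0.0065, "z": -0.01, "rx": 0, "ry": 0, "rz": 0},
    {"gripper": -1, "x": -0.002, "y": 0.0065, "z": -0.03, "rx": 0, "ry": 0, "rz": 0},
    {"gripper": -1, "x": -0.002, "y": 0.0065, "z": -0.06, "rx": 0, "ry": 0, "rz": 0},
    {"gripper": -1, "x": 0, "y": 0.045, "z": -0.06, "rx": 0, "ry": 0, "rz": 0},
    {"gripper": -1, "x": 0, "y": 0.085, "z": -0.06, "rx": 0, "ry": 0, "rz": 0},
    {"gripper": -1, "x": 0, "y": 0.125, "z": -0.06, "rx": 0, "ry": 0, "rz": 0},
    {"gripper": -1, "x": 0, "y": 0.165, "z": -0.06, "rx": 0, "ry": 0, "rz": 0},
    {"gripper": -1, "x": 0, "y": 0.2, "z": -0.06, "rx": 0, "ry": 0, "rz": 0},
    {"gripper": -1, "x": 0, "y": 0.2, "z": -0.06, "rx": 0, "ry": 0, "rz": 0},
    {"gripper": -1, "x": 0, "y": 0.2, "z": -0.06, "rx": 0, "ry": 0, "rz": 0},
  ],
)

```text
clock: 14.03
ee_pos: [487.9, 60.3, 189.7]
eef_rot: [-0.34, 3.122, -0.0]
wrist_force: [-0.3, -0.1, -0.1]
grip_width: 0.1
finger_force: 0.0
```

```bash
python3 go.py; python3 - <<'E'
from h import *
a,b=imaging.get_image("top")[:,:,::-1],imaging.get_image("side")[:,:,::-1]
cv2.imwrite("pics/c6.png",np.hstack([cv2.resize(i,None,fx=5,fy=5,interpolation=cv2.INTER_CUBIC) for i in (a[190:275,320:410],b[210:295,270:340])]))
E
```

```text
14.0333 [487.90820707  60.2942357  189.69597571] -167.5623560533956 [-0.26886769 -0.12680777 -0.06500064] [-3.38991650e-02  8.52430875e-03  1.72603683e+00 -1.32596680e-05
  1.40617888e+00 -1.82177107e+00]
```

View pics/c6.png

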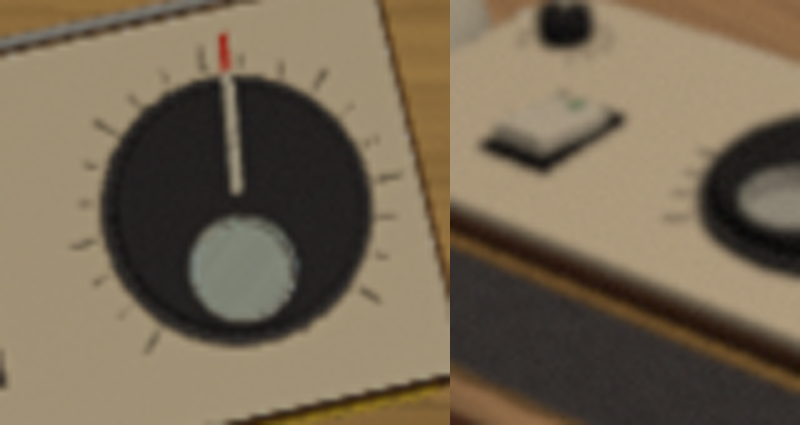

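The index end (228,80) now meets the strip (226,70). I'll check the rocker with a number: the height of its green dot in the side view before and after.

```bash
python3 - <<'E'
from h import *
t=[519,-12.2]
def dot(im):
    h=im.astype(float); g=h[...,1]-(h[...,0]+h[...,2])/2; u,v=px("side",[*t,105])[0].round().astype(int)
    w=np.clip(g[v-8:v+9,u-8:u+9]-4,0,None); yy,xx=np.mgrid[v-8:v+9,u-8:u+9]; return (w*xx).sum()/w.sum(),(w*yy).sum()/w.sum(),w.max()
print(dot(cv2.imread("pics/side0.png")),dot(imaging.get_image("side")[:,:,::-1]))
for z in (107,102): print(z,px("side",[*t,z]))
E
```

```text
(np.float64(293.74807692307695), np.float64(227.95961538461538), np.float64(15.0)) (np.float64(294.16878402903814), np.float64(228.31760435571687), np.float64(11.5))
107 [[294.01041644 228.42618692]]
102 [[294.12990549 230.53136257]]
```

```bash
python3 - <<'E'
from h import *
a=cv2.imread("pics/side0.png");b=imaging.get_image("side")[:,:,::-1]
cv2.imwrite("pics/c7.png",np.hstack([cv2.resize(i[215:255,268:314],(390,340),interpolation=cv2.INTER_CUBIC) for i in(a,b)]))
E
```

```text
(no output)
```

View pics/c7.png

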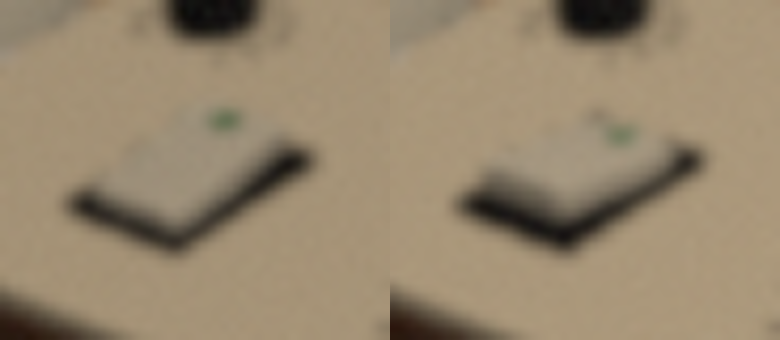

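The before and after views show the dot going down from (225,119) to (231,134). That is about 1.8 px against 2.1 px expected for fully on, so probably on but close to the limit. I'll press again with the tool tilted so the fingertip's far edge bears on the end of the plate.

```bash
python3 go.py "(523,-11.3,189.7)" "(523,-11.3,126)"
```

```text
14.2333 [488.47127068  57.89031101 188.99948963] -167.80300002705903 [-0.14674746  0.19599207  0.43850865] [-3.86852583e-02  1.00822727e-02  1.72591181e+00 -2.08135738e-04
  1.40556758e+00 -1.82232517e+00]
(523,-11.3,189.7) [-0.01913121 -0.07492363 -0.00068544]
(523,-11.3,126) [-0.01913255 -0.07491047  0.06301456]
```

Emit:
jog_arm(
  targets=[
    {"gripper": -1, "x": -0.019, "y": -0.04, "z": 0, "rx": 0, "ry": 7, "rz": 0},
    {"gripper": -1, "x": -0.019, "y": -0.075, "z": 0, "rx": 0, "ry": 14, "rz": 0},
    {"gripper": -1, "x": -0.019, "y": -0.075, "z": 0.01, "rx": 0, "ry": 20, "rz": 0},
    {"gripper": -1, "x": -0.019, "y": -0.075, "z": 0.03, "rx": 0, "ry": 22, "rz": 0},
    {"gripper": -1, "x": -0.019, "y": -0.075, "z": 0.04, "rx": 0, "ry": 22, "rz": 0},
    {"gripper": -1, "x": -0.019, "y": -0.075, "z": 0.048, "rx": 0, "ry": 22, "rz": 0},
    {"gripper": -1, "x": -0.019, "y": -0.075, "z": 0.052, "rx": 0, "ry": 22, "rz": 0},
    {"gripper": -1, "x": -0.019, "y": -0.075, "z": 0.055, "rx": 0, "ry": 22, "rz": 0},
    {"gripper": -1, "x": -0.019, "y": -0.075, "z": 0.057, "rx": 0, "ry": 22, "rz": 0},
    {"gripper": -1, "x": -0.019, "y": -0.075, "z": 0.059, "rx": 0, "ry": 22, "rz": 0},
    {"gripper": -1, "x": -0.019, "y": -0.075, "z": 0.06, "rx": 0, "ry": 22, "rz": 0},
    {"gripper": -1, "x": -0.019, "y": -0.075, "z": 0.06, "rx": 0, "ry": 22, "rz": 0},
    {"gripper": -1, "x": -0.019, "y": -0.075, "z": 0.06, "rx": 0, "ry": 22, "rz": 0},
  ],
)

```text
clock: 15.32
ee_pos: [522.7, -10.4, 129.2]
eef_rot: [0.295, -2.744, 0.058]
wrist_force: [-0.4, 0.5, -0.2]
grip_width: 0.1
finger_force: 0.0
```

Emit:
jog_arm(
  targets=[
    {"gripper": -1, "x": -0.0004, "y": 0, "z": 0.0009, "rx": 0, "ry": 0, "rz": 0},
    {"gripper": -1, "x": -0.0007, "y": 0, "z": 0.0019, "rx": 0, "ry": 0, "rz": 0},
    {"gripper": -1, "x": -0.0007, "y": 0, "z": 0.0019, "rx": 0, "ry": 0, "rz": 0},
  ],
)

```text
clock: 15.57
ee_pos: [522.9, -10.5, 128.2]
eef_rot: [0.295, -2.744, 0.058]
wrist_force: [-3.0, 1.4, 17.8]
grip_width: 0.1
finger_force: 8.3
```

Emit:
jog_arm(
  targets=[
    {"gripper": -1, "x": -0.0004, "y": 0, "z": 0.0009, "rx": 0, "ry": 0, "rz": 0},
    {"gripper": -1, "x": -0.0004, "y": 0, "z": 0.0009, "rx": 0, "ry": 0, "rz": 0},
  ],
)

```text
clock: 15.73
ee_pos: [522.9, -10.5, 128.0]
eef_rot: [0.295, -2.745, 0.058]
wrist_force: [-5.1, 1.8, 26.0]
grip_width: 0.2
finger_force: 12.8
```

A firm 26 N stop at the plate's end with a long lever means the rocker is fully on. I'll lift clear and hand in.

Emit:
jog_arm(
  targets=[
    {"gripper": -1, "x": 0.0037, "y": 0, "z": -0.0093, "rx": 0, "ry": 0, "rz": 0},
    {"gripper": -1, "x": 0.0112, "y": 0, "z": -0.0278, "rx": 0, "ry": 0, "rz": 0},
    {"gripper": -1, "x": 0.0225, "y": 0, "z": -0.0556, "rx": 0, "ry": 0, "rz": 0},
    {"gripper": -1, "x": 0.0375, "y": 0, "z": -0.0927, "rx": 0, "ry": 0, "rz": 0},
    {"gripper": -1, "x": 0.0375, "y": 0, "z": -0.0927, "rx": 0, "ry": 0, "rz": 0},
    {"gripper": -1, "x": 0.0375, "y": 0, "z": -0.0927, "rx": 0, "ry": 0, "rz": 0},
  ],
)

```text
clock: 16.23
ee_pos: [523.4, -10.6, 227.9]
eef_rot: [0.295, -2.748, 0.059]
wrist_force: [0.6, 1.4, 0.7]
grip_width: -0.0
finger_force: 0.0
```

```bash
python3 go.py; python3 -c "
from plant import robot
print(robot.finish_job())"
```

```text
16.2333 [523.36578984 -10.56256668 227.90270412] -167.76585135690115 [0.56721039 1.4003696  0.68296671] [-0.10094955  0.28705159  1.37242563 -0.12090919  1.8426662  -1.896826  ]
the job is handed in; nothing more can be done
None
```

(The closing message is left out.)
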